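# Load a brass barrel from behind the spring flap and lock it in the marking fixture

## Task

Push the clear spring flap of the stock tray inwards with the hand and keep it held open while you take out the brass barrel, leaving the dark barrel standing where it is; let the flap close again. Stand the brass barrel upright in the corner of the two white stops on the marking plate and let go of it, slide the red pusher up until it holds the barrel snugly in the corner, and only then press the green start button. Do not disturb anything else on the table.

Things in the scene. Friction and masses are not known exactly. Their poses are not given: they have to be found in the camera images.
- tray: Low blue stock tray, 170 mm deep (x) by 300 wide (y), under a clear hood. Origin: middle of its front bottom edge, on the table; x points into the tray, away from its front; z up. Floor top at z 10 mm; front lip 4 mm thick, top at z 18; side walls to z 30; 16 mm square posts at the rear corners (x 154 to 170); back closed to z 120. Front and sides otherwise open.
- hood_edge (a point): Middle of the front edge of the hood's level clear roof: tray x 15 mm, underside at z 246 mm; the roof reaches back to x 170 and is 300 wide. It keeps a straight-down tool off the barrels: come from the front with the fingers pointing forward and down, 40 to 45 degrees from vertical, moving level at grasping height, and the hand passes below this edge.
- flap (a joint): Angle of the clear flap with orange edges (250 mm wide, 130 high, 4 thick), hung on a level hinge at tray x 0, z 250 mm. 0 = hanging straight down, closed (it cannot swing outwards); grows as its lower edge is pushed into the tray, up to 1.2 rad. A light spring (1 to 2 N at the edge) always shuts it again.
- flap_edge (a point): Middle of the flap's lower edge; 120 mm above the table when closed.
- brass_barrel_mid (a point): Brass-coloured turned barrel, loose, standing upright on the tray floor 58 to 82 mm behind the flap: a 34 mm diameter cylinder 56 mm tall with a 22 mm diameter spigot on top, 66 mm in all, 140 to 260 g. The point is on its axis, half-way up (33 mm above its underside). z is its axis.
- dark_barrel_mid (a point): The same barrel in dark steel, about 110 mm to one side of the brass one (either side). Stays in the tray, standing. Point on its axis, half-way up.
- fixture: Marking fixture, fixed: perforated dark steel plate 12 mm thick, x -70 to +70, y -75 to +140 mm. Origin on the table under it; x points away from its front, z up. It has two white stops 12 mm high: one with its face at x +50 (spans y -62 to +38), one with its face at y -50 (spans x -50 to +62).
- seat (a point): Where the barrel goes: on the axis of a barrel standing right in the corner of the two stops, at its half-way height; fixture x +33, y -33, z 45 mm (the barrel's underside on the plate at z 12).
- pusher (a joint): Travel in m of the red pusher along the plate towards fixture -y: 0 to 0.006 = drawn back (start), 0.055 = snug on a barrel in the corner, 0.062 = end of travel with no barrel. Its 12 mm high nose is slanted and drives the barrel against both stops. Slides with about 2 N of friction, stays where left; a push of 6 to 15 N on the knob is plenty.
- pusher_knob (a point): Top centre of the pusher's upright knob (16 mm diameter steel post with a 20 mm black cap, 36 mm tall above the red slide). Its top is 59.5 mm above the table; with the pusher drawn back it is at fixture x +25, y +82 mm. Push it from its +y side with shut fingers.
- console: Grey start console, fixed, 75 by 55 by 25 mm high; origin under its centre, on the table. It carries the button at its centre.
- start (a joint): Travel in m of the green start button, pressed straight down: 0 = up, 0.006 = fully down (5 N). Springs back.
- start_top (a point): Top centre of the green button (28 mm diameter).
- screwdriver: Red-handled screwdriver lying on the table. Bystander.
- wrench: Steel wrench lying on the table. Bystander.
- glue: White bottle with red cap, 38 mm diameter, 100 mm tall. Bystander.
- tape: Yellow roll of tape, 90 mm diameter, 24 mm tall. Bystander.
- caliper: Steel caliper with black slide, 170 mm long, lying flat. Bystander.
- brass_barrel: The brass barrel itself; origin at the centre of its underside (33 mm below brass_barrel_mid).
There are look-alikes about, which are no part of the job. Leave any pink or purple look-alike of the console alone.

How it is judged:
On the way, in this order (a step that is already met when the one before it is completed fails the run):
1. the flap is held open by the robot while the fingers grip the brass barrel inside the tray (value of joint flap above 0.2 rad and contact force between the fingers and brass_barrel above 1 N and x of brass_barrel_mid in the frame of tray above 0.03 m), for 0.2 s.
2. the brass barrel stands released in the corner of the stops (within 12 mm) and the flap is shut (x of brass_barrel_mid in the frame of fixture between 0.021 and 0.045 m and y of brass_barrel_mid in the frame of fixture between -0.045 and -0.021 m and z of brass_barrel_mid in the frame of fixture between 0.041 and 0.049 m and angle between brass_barrel_mid's own z axis and vertical below 0.06 rad and contact force between the fingers and brass_barrel below 0.1 N and value of joint flap below 0.06 rad), for 0.2 s.
3. the pusher holds the barrel in the corner (x of brass_barrel_mid in the frame of fixture between 0.029 and 0.037 m and y of brass_barrel_mid in the frame of fixture between -0.037 and -0.029 m and z of brass_barrel_mid in the frame of fixture between 0.041 and 0.049 m and angle between brass_barrel_mid's own z axis and vertical below 0.06 rad and value of joint pusher above 0.051 m), for 0.2 s.
4. the start button is pressed (value of joint start above 0.004 m), for 0.05 s.
At the end, for the whole second after the job is handed in: The brass barrel stands upright (within 3.5 degrees) on the plate in the corner of the stops (axis within 4 mm of the seat in x and y), at rest, with the pusher at least 51 mm forward against it; the flap hangs shut (under 0.06 rad), the button is up again, and the dark barrel stands in the tray (all of step 3 and value of joint flap below 0.06 rad and value of joint start below 0.002 m and linear speed of brass_barrel below 0.02 m/s and x of dark_barrel_mid in the frame of tray above 0.02 m and angle between dark_barrel_mid's own z axis and vertical below 0.1 rad); the robot touches nothing.
It fails at once if the start button is pressed before the pusher holds the barrel (value of joint start above 0.003 m and value of joint pusher below 0.05 m).
It fails at once if the dark barrel is pushed more than 25 mm away or tipped (distance of dark_barrel_mid from where it was at the start of the episode above 0.025 m or angle between dark_barrel_mid's own z axis and vertical above 0.35 rad).
It fails at once if a bystander (screwdriver, wrench, bottle, tape or caliper) is moved more than 30 mm (distance of any of screwdriver, wrench, glue, tape, caliper from where it was at the start of the episode above 0.03 m).
It also fails if it takes over 69 s, if anything falls off the work surface, if the arm or the gripper's body presses on something with over 40 N, if the wrist force passes 120 N, or if a joint passes its speed limit or range.

## Robot

A 6-joint arm with a two-finger parallel gripper is mounted at the origin on the work surface. World frame = base frame: x ahead of the robot, y to its left, z up, the work surface at z = 0. Lengths are in m, angles in rad, forces in N, time in s.
With the tool pointing down it reaches from about 0.35 to 0.775 m from the base axis. Payload 7.3 kg.
Tool frame: the origin (TCP) lies where the fingers leave the gripper's body, on its centre line; the fingertips stand 66 mm ahead of it and the grasp point (between the pads) lies 47 mm ahead of it; z points along the fingers, y is the line along which they close (so a half turn about z gives the same grasp; the last joint's range is limited). The gripper opens to 92 mm and grips with 3 to 60 N. Pads are 19 mm wide; open, the fingers measure 130 mm over their backs; the gripper's body (75 mm by 190 mm) begins 47 mm behind the grasp point.
Start: joints at [-1.266, 0.342, 1.524, -0, 1.275, -0.146], TCP at [0.229, -0.473, 0.292] pointing down, gripper open.
Joint ranges: [-2.53, 2.53], [-0.77, 2.02], [0.04, 2.7], [-1, 4.14], [0.28, 2.66], [-3.11, 3.11]. Speed limits (rad/s): [2.57, 2.57, 3.14, 3.14, 3.14, 3.14].

## Interface

Orientations are given as a unit quaternion [w, x, y, z].
In Python, from bench import ctrl, get_image, get_calibration, workorder gives the robot as it stands.
- The arm moves only by the tool move_arm, never from a script. Its argument "steps" is a list of rows, each an object with "xyz": the shift along the tool's x, y, z in m, a list of three; "angular": the turn, a rotation vector about the tool's x, y, z in degrees, a list of three; "hand": the opening, from 0 (shut) to 1 (fully open). In form: [{"xyz": [tx, ty, tz], "angular": [wx, wy, wz], "hand": hand}, ...]. A call has 1 to 12 rows; each row is the pose to reach, as a shift and turn from the pose commanded when the call began, along the tool's axes at that moment; what a row does not reach only later rows make up. A row lasts 1/12 s, in which the tool goes at most 41.7 mm and 7.16 degrees, less where a joint would pass 70% of its speed; a pose out of reach is approached as far as the arm can. A call with a gripper value outside its range is refused whole. The fingers move at their own pace and stop on an object; the grip force is fixed at half the most. Time passes only in rows, so rows that repeat a pose let the fingers close. It gives the time, the measured TCP pose, the force, the opening and the grip force at its end, in the units of the state.
- ctrl.state(): the state, without advancing time (a new reading comes with each control period).
- get_image(name): name is "scene" or "side" or "wrist"; returns the picture (420x560x3 uint8, red, green, blue); there is no depth.
- get_calibration(name): a dict with "K" (3x3 intrinsics, pixels), "R" (3x3) and "t" (3): a world point X has camera coordinates R X + t. Camera axes: x right, y down, z forward; pixel columns grow to the right and rows downward; lengths in m; the calibration is good to about 2 mm. A picture is of the moment at which its call begins: read the wrist's pose just before it. get_calibration takes no time and is no camera call; for the wrist camera it gives the pose at the moment of the call.
- workorder.job_done(): hands the job in; it is judged then, once.
The state is a dict: "clock": time; "joint_positions": joint angles; "qd": joint speeds; "effort": joint torques, N m; "position": TCP position; "eef_rot": TCP orientation; "ft_force": force on the tool from outside, world axes, zero at the start; "moment": the same for the moment, N m; "grip_width": opening from 0.0 (shut) to 1.0 (fully open); "gripper_force": force on a finger pad.
Only numpy, scipy, OpenCV 4.12 (cv2) and the standard library are available. Lean on these libraries where they do the work, as an engineer would, in place of code of your own. Each camera call takes 0.05 s, during which the arm holds its last target. There are 200 camera calls.

## Working session

There is one attempt and no reset: what is moved stays moved. The work goes in short steps, Python scripts to look and compute and a tool call to move; the robot and the scene stay as the last step left them, time stands still between calls to the robot, and variables do not carry over. Pictures are saved under pics/ and viewed, at most 10 in all, crops included, and the job is handed in when it is done.

Besides the shell and the picture viewer there is one more tool, called as name(argument=value, ...) on one line, values as JSON. move_arm: Moves the arm, as the interface text tells. Its arguments: {"type":"object","properties":{"steps":{"type":"array"}},"required":["steps"]}

```bash
mkdir -p pics; cat > h.py <<'E'
import numpy as np,cv2
from bench import ctrl,get_image,get_calibration,workorder
def snap(n,f):
    im=get_image(n); cv2.imwrite('pics/'+f,im[:,:,::-1]); return im
def ray(n,u,v):
    c=get_calibration(n);R=np.array(c['R']);t=np.array(c['t'])
    d=R.T@np.linalg.solve(np.array(c['K']),[u,v,1.]);return -R.T@t,d
def plane(n,u,v,z):
    o,d=ray(n,u,v);return o+d*(z-o[2])/d[2]
def proj(n,X):
    c=get_calibration(n);p=np.array(c['K'])@(np.array(c['R'])@X+np.array(c['t']));return p[:2]/p[2]
E
python3 - <<'E'
from h import *
a=snap('scene','s0.png');b=snap('side','d0.png')
np.save('s0.npy',a);np.save('d0.npy',b)
for n in('scene','side'):
    o,_=ray(n,280,210);print(n,o.round(3))
s=ctrl.state();print(s)
E
```

```text
scene [ 1.364 -0.057  0.853]
side [-0.309 -0.758  1.22 ]
{'clock': 0.1, 'joint_positions': array([-1.26600308e+00,  3.42647039e-01,  1.52491226e+00, -2.10576056e-05,
        1.27540169e+00, -1.46025737e-01]), 'qd': array([ 0.00220657, -0.00189991, -0.00228829,  0.000501  ,  0.00070406,
        0.00193483]), 'effort': array([ 1.34029557e-03, -4.32006383e+01, -2.44695032e+01,  7.19540985e-02,
        5.26067172e-02, -6.29418787e-05]), 'position': array([ 0.22866481, -0.47228397,  0.29162074]), 'eef_rot': array([-6.81211579e-04,  9.74701750e-01,  2.23508456e-01, -6.42935022e-05]), 'ft_force': array([ 0.07880678,  0.12572275, -0.07768719]), 'moment': array([-0.02504142,  0.02639904, -0.01414852]), 'gripper_force': 0.0, 'grip_width': 1.0017515766136857}
```

View pics/s0.png

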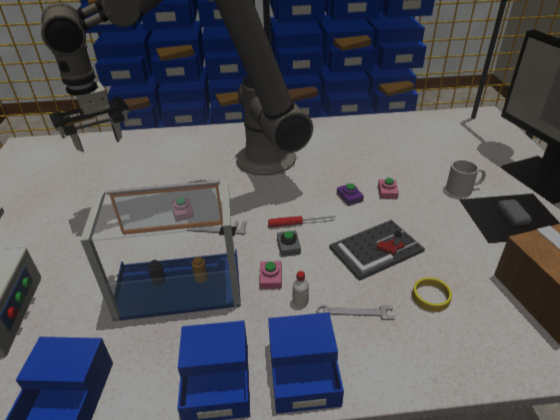

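View pics/d0.png

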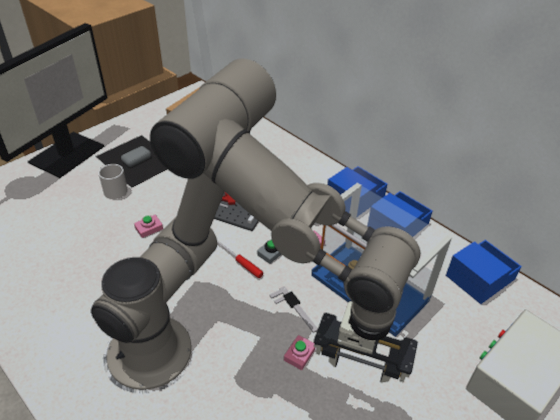

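The scene view shows the tray with the hood at (165,250), with its orange-edged flap on the robot side, the dark barrel at (157,272) and the brass barrel at (200,268). The fixture is at (377,247). Console candidates are grey (289,241), pink (270,272), (388,187) and (181,207), and purple (350,191). The grey one fits the description. I'll confirm these in enlarged crops.

```bash
python3 - <<'E'
from h import *
a=np.load('s0.npy')[:,:,::-1]
cv2.imwrite('pics/c1.png',cv2.resize(a[170:320,80:280],(800,600),interpolation=cv2.INTER_CUBIC))
cv2.imwrite('pics/c2.png',cv2.resize(a[180:300,270:430],(800,600),interpolation=cv2.INTER_CUBIC))
E
```

```text
(no output)
```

View pics/c1.png

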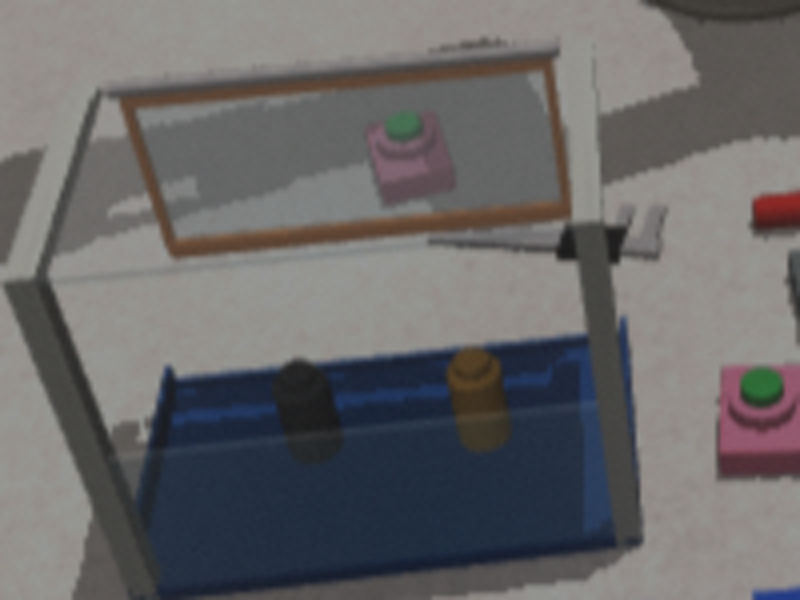

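View pics/c2.png

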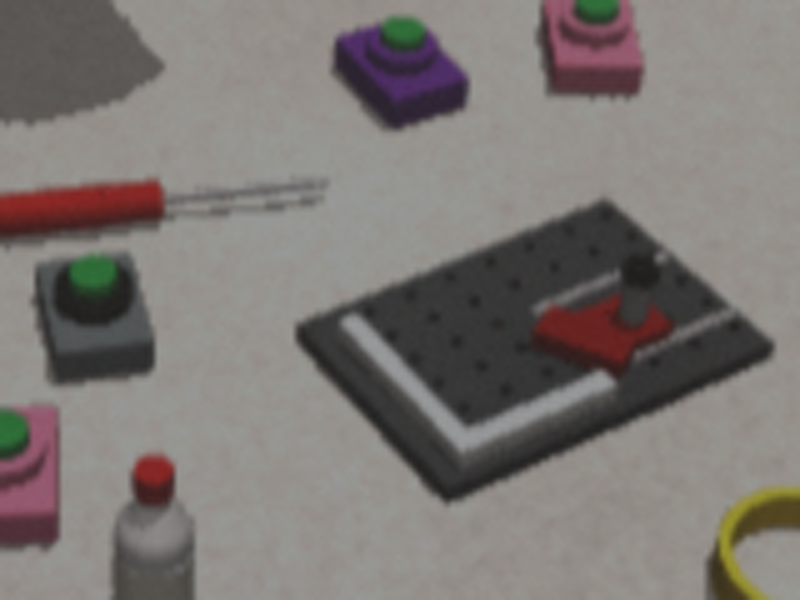

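The crops confirm the brass barrel (c1 spigot top at (475,357)) with the dark one on its −y side, and the grey console (c2 button at (93,272)). The fixture corners in c2 are (298,330), (447,488), (772,345) and (604,200), and the knob cap is at (640,268).

```bash
python3 - <<'E'
from h import *
c1=lambda u,v:((u-1.5)/4+80,(v-1.5)/4+170)
c2=lambda u,v:((u-2)/5+270,(v-2)/5+180)
P=lambda f,u,v,z:plane('scene',*f(u,v),z)
print('flap TL,TR,BL,BR')
F=[P(c1,u,v,z) for u,v,z in[(125,98,.25),(552,60,.25),(173,254,.12),(570,214,.12)]]
for f in F:print(f.round(4))
print('w',np.linalg.norm(F[1]-F[0]),np.linalg.norm(F[3]-F[2]))
# front lip top outer corners? rear bottom corners
for n,u,v,z in[('rearL bottom',160,594,0.),('rearR bottom',640,545,0.),('frontL wall top',168,370,.03),('frontR wall top',624,322,.03),('brass top',475,355,.076),('brass shoulder',476,367,.066),('brass base front',486,449,.01),('dark top',300,368,.076),('dark base front',318,460,.01)]:
    print(n,P(c1,u,v,z).round(4))
C=np.array([P(c2,u,v,.012) for u,v in[(298,328),(447,490),(772,345),(604,200)]])
print('fix',C.round(4))
f0=np.array([[-.07,-.075],[.07,-.075],[.07,.14],[-.07,.14]])
a=f0-f0.mean(0);b=C[:,:2]-C[:,:2].mean(0)
th=np.arctan2((a[:,0]*b[:,1]-a[:,1]*b[:,0]).sum(),(a*b).sum())
R=np.array([[np.cos(th),-np.sin(th)],[np.sin(th),np.cos(th)]]);o=C[:,:2].mean(0)-R@f0.mean(0)
print('th',np.degrees(th),'o',o,'res',(C[:,:2]-(f0@R.T+o)).round(4).tolist())
print('seat',R@[.033,-.033]+o,'knob pred',R@[.025,.082]+o,'knob meas',P(c2,640,262,.0595))
print('console button',P(c2,93,270,.04), P(c2,93,270,.03))
s=np.load('s0.npy');hs=cv2.cvtColor(s,cv2.COLOR_RGB2HSV)
m=cv2.inRange(hs,(45,100,40),(80,255,255));n,l,st,ce=cv2.connectedComponentsWithStats(m)
for i in range(1,n):
    if st[i,4]>15:print(ce[i],st[i,4])
d=np.load('d0.npy');hs=cv2.cvtColor(d,cv2.COLOR_RGB2HSV)
m=cv2.inRange(hs,(45,100,40),(80,255,255));n,l,st,ce=cv2.connectedComponentsWithStats(m)
for i in range(1,n):
    if st[i,4]>15:print('side',ce[i],st[i,4])
E
```

```text
flap TL,TR,BL,BR
[ 0.507  -0.3802  0.25  ]
[ 0.5001 -0.1366  0.25  ]
[ 0.4944 -0.386   0.12  ]
[ 0.4859 -0.1396  0.12  ]
w 0.24370384372203074 0.2465841024347364
rearL bottom [ 0.6616 -0.3916  0.    ]
rearR bottom [ 0.6577 -0.1084  0.    ]
frontL wall top [ 0.5037 -0.4087  0.03  ]
frontR wall top [ 0.4941 -0.113   0.03  ]
brass top [ 0.5611 -0.2017  0.076 ]
brass shoulder [ 0.5614 -0.2024  0.066 ]
brass base front [ 0.5783 -0.2029  0.01  ]
dark top [ 0.5597 -0.3082  0.076 ]
dark base front [ 0.5752 -0.3078  0.01  ]
fix [[0.4862 0.1412 0.012 ]
 [0.6123 0.1942 0.012 ]
 [0.5299 0.392  0.012 ]
 [0.4005 0.3375 0.012 ]]
th 23.019238601240122 o [0.51994622 0.23632338] res [[0.0014, 0.0012], [-0.0014, -0.0005], [0.0003, -0.0005], [-0.0002, -0.0003]]
seat [0.56322287 0.21885538] knob pred [0.51089026 0.32157002] knob meas [0.50719698 0.3194657  0.0595    ]
console button [0.45666601 0.0318566  0.04      ] [0.44550717 0.03294532 0.03      ]
[389.03571429 180.67857143] 28
[350.28125 186.     ] 32
[288.07843137 234.45098039] 51
[269.94827586 265.94827586] 58
[ 24.70212766 281.34042553] 47
[ 17.69811321 296.50943396] 53
side [146.86046512 219.06976744] 43
side [270.2745098  244.58823529] 51
side [300.06493506 345.62337662] 77
side [492.44 343.76] 25
side [483.04545455 354.59090909] 22
```

```bash
cat >> h.py <<'E'
from scipy.spatial.transform import Rotation as Ro
def tri(a,b):
    (o1,d1),(o2,d2)=ray(*a),ray(*b);A=np.stack([d1,-d2],1);s=np.linalg.lstsq(A,o2-o1,rcond=None)[0]
    p,q=o1+s[0]*d1,o2+s[1]*d2;return (p+q)/2,np.linalg.norm(p-q)
def toolR(az,tilt):
    a,t=np.radians([az,tilt]);z=np.array([np.sin(t)*np.cos(a),np.sin(t)*np.sin(a),-np.cos(t)])
    y=np.array([np.sin(a),-np.cos(a),0]);return np.stack([np.cross(y,z),y,z],1)
def delta(grasp,az,tilt,off=.047,yaw=0):
    s=ctrl.state();q=s['eef_rot'];R0=Ro.from_quat([q[1],q[2],q[3],q[0]])
    R1=Ro.from_matrix(toolR(az,tilt))*Ro.from_euler('z',yaw,degrees=True)
    tcp=np.array(grasp)-off*R1.as_matrix()[:,2]
    print('tcp',tcp.round(4),'xyz',(R0.as_matrix().T@(tcp-s['position'])).round(4),'ang',(R0.inv()*R1).as_rotvec(degrees=True).round(2))
E
python3 - <<'E'
from h import *
print('console',tri(('scene',288.1,234.5),('side',270.3,244.6)))
print('pink btn', plane('scene',181,201,.035),'side pink(300,345)',plane('side',300,345.6,.035))
for u,v in[(187,230),(245,228),(241,222),(236,234)]:print('caliper',plane('scene',u,v,.01).round(3))
print('glue',plane('scene',300.5,275,.1).round(3),'screwdr',plane('scene',268,222,.015).round(3),plane('scene',335,217,.005).round(3))
delta([.40,-.204,.16],1.7,45)
E
```

```text
console (array([0.45971663, 0.03173035, 0.03985957]), np.float64(0.0011504125925615985))
pink btn [ 0.26451356 -0.2744588   0.035     ] side pink(300,345) [ 0.27661418 -0.27023661  0.035     ]
caliper [ 0.373 -0.253  0.01 ]
caliper [ 0.384 -0.086  0.01 ]
caliper [ 0.356 -0.097  0.01 ]
caliper [ 0.407 -0.112  0.01 ]
glue [0.668 0.038 0.1  ] screwdr [ 0.371 -0.018  0.015] [0.361 0.182 0.005]
tcp [ 0.3668 -0.205   0.1932] xyz [ 0.2408 -0.1803  0.0987] ang [-9.55 44.33 22.84]
```

move_arm(steps=[{"xyz": [0.241, -0.18, 0.099], "angular": [-9.55, 44.33, 22.84], "hand": 1}, {"xyz": [0.241, -0.18, 0.099], "angular": [-9.55, 44.33, 22.84], "hand": 1}, {"xyz": [0.241, -0.18, 0.099], "angular": [-9.55, 44.33, 22.84], "hand": 1}, {"xyz": [0.241, -0.18, 0.099], "angular": [-9.55, 44.33, 22.84], "hand": 1}, {"xyz": [0.241, -0.18, 0.099], "angular": [-9.55, 44.33, 22.84], "hand": 1}, {"xyz": [0.241, -0.18, 0.099], "angular": [-9.55, 44.33, 22.84], "hand": 1}, {"xyz": [0.241, -0.18, 0.099], "angular": [-9.55, 44.33, 22.84], "hand": 1}, {"xyz": [0.241, -0.18, 0.099], "angular": [-9.55, 44.33, 22.84], "hand": 1}, {"xyz": [0.241, -0.18, 0.099], "angular": [-9.55, 44.33, 22.84], "hand": 1}, {"xyz": [0.241, -0.18, 0.099], "angular": [-9.55, 44.33, 22.84], "hand": 1}, {"xyz": [0.241, -0.18, 0.099], "angular": [-9.55, 44.33, 22.84], "hand": 1}, {"xyz": [0.241, -0.18, 0.099], "angular": [-9.55, 44.33, 22.84], "hand": 1}])

```text
clock: 1.1
position: [0.3676, -0.2067, 0.1937]
eef_rot: [-0.004, 0.924, 0.014, 0.383]
ft_force: [-0.2, -0.3, 0.1]
grip_width: 1.001
gripper_force: 0.0
```

```bash
python3 - <<'E'
from h import *
w=snap('wrist','w1.png');s=ctrl.state()
print(s['position'],s['joint_positions'].round(2))
print(proj('wrist',np.array([.5615,-.202,.043])),proj('wrist',np.array([.5615,-.202,.076])))
b=snap('side','d1.png')
cv2.imwrite('pics/w1d1.png',np.hstack([cv2.resize(w,(400,300)),cv2.resize(b,(400,300))])[:,:,::-1])
delta([.40,-.204,.16],1.7,45)
E
```

```text
[ 0.36754092 -0.20701781  0.19383775] [-1.12  0.22  2.36  1.37  0.72 -0.74]
[281.04369429 166.42780202] [281.19981661 147.47605807]
tcp [ 0.3668 -0.205   0.1932] xyz [-0.0009 -0.0021 -0.    ] ang [ 0.17 -0.06  0.12]
```

View pics/w1.png

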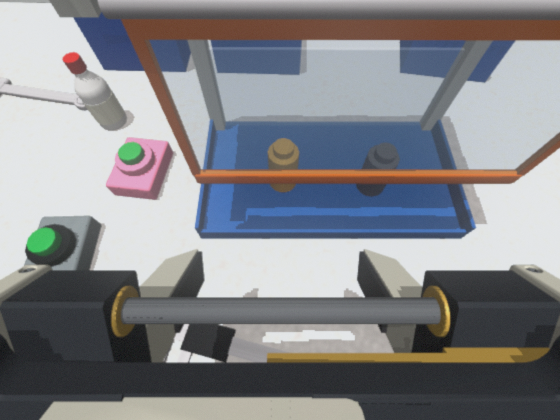

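The wrist view shows the brass barrel's spigot at (284,146), the dark one at (384,152), and the flap's lower edge crossing at v≈176. The tray's front lip runs level at v≈236, so the hand is square to the tray. The tilted camera sees about the predicted point. Next I'll refine with a colour mask.

```bash
python3 - <<'E'
from h import *
w=cv2.imread('pics/w1.png');hs=cv2.cvtColor(w,cv2.COLOR_BGR2HSV)
m=cv2.inRange(hs,(10,80,50),(28,255,255))
m[:130]=0;m[205:]=0;m[:,:255]=0;m[:,312:]=0
for v in range(138,200,3):
    u=np.where(m[v])[0]
    if len(u):print(v,u.min(),u.max(),len(u),end=' | ')
print()
for u in(210,250,300,350,400,450):
    # lip: lowest blue row
    b=cv2.inRange(hs,(100,120,30),(130,255,255))[200:250,u];print(u,200+np.where(b)[0].max())
for v,z in((158,.066),(146,.076)):print(plane('wrist',284.3,v,z))
for u in(210,450):print('lip bottom',plane('wrist',u,237,0.))
for X in([.495,-.26,.12],[.5615,-.205,.01],[.5615,-.205,.066],[.5615,-.205,.076]):print(X,proj('wrist',np.array(X)))
E
```

```text
141 277 289 13 | 144 273 293 21 | 147 270 295 25 | 150 269 296 24 | 153 269 297 17 | 156 269 297 13 | 159 271 295 25 | 162 275 292 18 | 171 255 311 57 | 174 255 311 57 | 177 263 309 28 | 180 278 294 4 | 183 273 294 18 | 186 273 292 20 | 189 276 289 14 | 
210 231
250 231
300 232
350 232
400 232
450 232
[ 0.55578619 -0.20559524  0.066     ]
[ 0.5635254  -0.20525963  0.076     ]
lip bottom [ 0.49049887 -0.12225883  0.        ]
lip bottom [ 0.49928905 -0.399916    0.        ]
[0.495, -0.26, 0.12] [351.6114766  179.34987844]
[0.5615, -0.205, 0.01] [283.26244879 182.39227602]
[0.5615, -0.205, 0.066] [283.8714733  153.65206938]
[0.5615, -0.205, 0.076] [284.00103223 147.5381114 ]
```

```bash
python3 - <<'E'
from h import *
for x in(.43,.49,.562):delta([x,-.2045-(.562-x)*.0314,.048],1.8,45)
E
```

```text
tcp [ 0.3968 -0.2097  0.0812] xyz [-0.0591  0.0031  0.1002] ang [ 0.24 -0.06  0.05]
tcp [ 0.4568 -0.2078  0.0812] xyz [-0.0167  0.003   0.1427] ang [ 0.24 -0.06  0.05]
tcp [ 0.5288 -0.2055  0.0812] xyz [0.0342 0.0028 0.1937] ang [ 0.24 -0.06  0.05]
```

move_arm(steps=[{"xyz": [-0.02, 0.001, 0.033], "angular": [0.2, 0, 0], "hand": 1}, {"xyz": [-0.04, 0.002, 0.067], "angular": [0.2, 0, 0], "hand": 1}, {"xyz": [-0.059, 0.003, 0.1], "angular": [0.2, 0, 0], "hand": 1}, {"xyz": [-0.059, 0.003, 0.1], "angular": [0.2, 0, 0], "hand": 1}, {"xyz": [-0.045, 0.003, 0.114], "angular": [0.2, 0, 0], "hand": 1}, {"xyz": [-0.031, 0.003, 0.128], "angular": [0.2, 0, 0], "hand": 1}, {"xyz": [-0.017, 0.003, 0.142], "angular": [0.2, 0, 0], "hand": 1}, {"xyz": [-0.007, 0.003, 0.152], "angular": [0.2, 0, 0], "hand": 1}, {"xyz": [0.003, 0.003, 0.162], "angular": [0.2, 0, 0], "hand": 1}, {"xyz": [0.006, 0.003, 0.165], "angular": [0.2, 0, 0], "hand": 1}, {"xyz": [0.006, 0.003, 0.165], "angular": [0.2, 0, 0], "hand": 1}])

```text
clock: 2.12
position: [0.489, -0.2059, 0.0811]
eef_rot: [-0.006, 0.923, 0.015, 0.383]
ft_force: [-0.8, -1.2, -0.8]
grip_width: 1.002
gripper_force: 0.0
```

```bash
python3 - <<'E'
from h import *
w=snap('wrist','w2.png');s=ctrl.state();b=snap('side','d2.png');sc=snap('scene','s2.png')
print(s['position'],s['ft_force'])
cv2.imwrite('pics/m2.png',np.hstack([cv2.resize(w,(400,300)),cv2.resize(sc[150:330,60:300],(400,300))])[:,:,::-1])
delta([.562,-.2045,.048],1.8,45)
E
```

```text
[ 0.48821496 -0.20564645  0.08088714] [-2.20924113  0.22932038 -1.3989402 ]
tcp [ 0.5288 -0.2055  0.0812] xyz [0.0295 0.0014 0.0288] ang [-0.04  0.   -0.07]
```

View pics/m2.png

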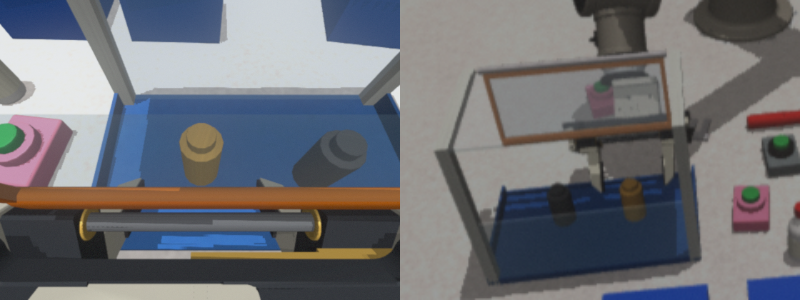

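The fingers straddle the brass barrel, which sits centred at wrist (201,135). The flap edge is resting on the hand. I'll advance and grip.

move_arm(steps=[{"xyz": [0.007, 0.001, 0.007], "angular": [0, 0, 0], "hand": 1}, {"xyz": [0.014, 0.001, 0.014], "angular": [0, 0, 0], "hand": 1}, {"xyz": [0.021, 0.001, 0.021], "angular": [0, 0, 0], "hand": 1}, {"xyz": [0.029, 0.001, 0.029], "angular": [0, 0, 0], "hand": 1}, {"xyz": [0.029, 0.001, 0.029], "angular": [0, 0, 0], "hand": 1}, {"xyz": [0.029, 0.001, 0.029], "angular": [0, 0, 0], "hand": 1}])

```text
clock: 2.77
position: [0.5294, -0.2046, 0.0807]
eef_rot: [-0.007, 0.924, 0.015, 0.383]
ft_force: [-1.3, -0.9, -1.5]
grip_width: 1.0
gripper_force: 0.0
```

```bash
python3 - <<'E'
from h import *
w=snap('wrist','w3.png')
delta([.562,-.2045,.048],1.8,45)
print(proj('wrist',np.array([.562,-.2045,.076])))
hs=cv2.cvtColor(w,cv2.COLOR_RGB2HSV);m=cv2.inRange(hs,(10,80,50),(28,255,255));m[:,:220]=0;m[:,340:]=0
for v in range(140,300,5):
    u=np.where(m[v])[0]
    if len(u)>5:print(v,u.min(),u.max(),len(u),end=' | ')
E
```

```text
tcp [ 0.5288 -0.2055  0.0812] xyz [ 0.0003  0.0009 -0.0006] ang [-0.08  0.01 -0.02]
[283.13667425 267.39211116]
240 273 289 17 | 245 262 301 40 | 250 257 306 50 | 255 253 310 58 | 260 250 313 64 | 265 249 314 66 | 270 247 316 70 | 275 248 315 68 | 280 249 314 66 | 285 250 314 65 | 290 251 312 62 | 295 220 339 120 |
```

View pics/w3.png

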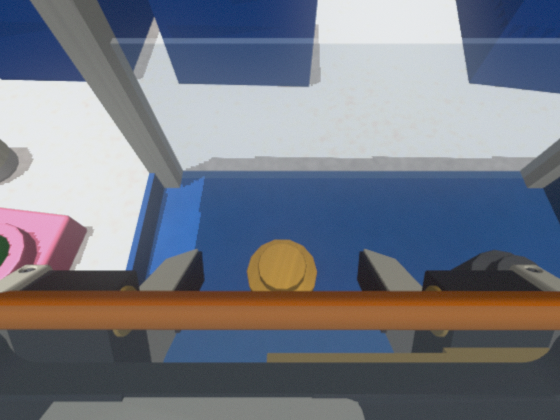

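The barrel is centred between the pads: spigot at (282,265), predicted (283,267). I'll grip, and lift if it holds.

move_arm(steps=[{"xyz": [0, 0, 0], "angular": [0, 0, 0], "hand": 0.5}, {"xyz": [0, 0, 0], "angular": [0, 0, 0], "hand": 0.2}, {"xyz": [0, 0, 0], "angular": [0, 0, 0], "hand": 0.2}, {"xyz": [0, 0, 0], "angular": [0, 0, 0], "hand": 0.2}, {"xyz": [0, 0, 0], "angular": [0, 0, 0], "hand": 0.2}, {"xyz": [0, 0, 0], "angular": [0, 0, 0], "hand": 0.2}, {"xyz": [0, 0, 0], "angular": [0, 0, 0], "hand": 0.2}, {"xyz": [0, 0, 0], "angular": [0, 0, 0], "hand": 0.2}, {"xyz": [0, 0, 0], "angular": [0, 0, 0], "hand": 0.2}, {"xyz": [0, 0, 0], "angular": [0, 0, 0], "hand": 0.2}, {"xyz": [0, 0, 0], "angular": [0, 0, 0], "hand": 0.2}, {"xyz": [0, 0, 0], "angular": [0, 0, 0], "hand": 0.2}])

```text
clock: 3.82
position: [0.5293, -0.2048, 0.0809]
eef_rot: [-0.007, 0.924, 0.015, 0.383]
ft_force: [-1.3, -0.9, -2.3]
grip_width: 0.362
gripper_force: 30.0
```

move_arm(steps=[{"xyz": [0, 0, 0], "angular": [0, 0, 0], "hand": 0.2}, {"xyz": [0, 0, 0], "angular": [0, 0, 0], "hand": 0.2}, {"xyz": [0.007, 0, -0.007], "angular": [0, 0, 0], "hand": 0.2}, {"xyz": [0.014, 0, -0.014], "angular": [0, 0, 0], "hand": 0.2}, {"xyz": [0.002, 0, -0.026], "angular": [0, 0, 0], "hand": 0.2}, {"xyz": [-0.012, 0, -0.04], "angular": [0, 0, 0], "hand": 0.2}, {"xyz": [-0.028, 0, -0.056], "angular": [0, 0, 0], "hand": 0.2}, {"xyz": [-0.044, 0, -0.072], "angular": [0, 0, 0], "hand": 0.2}, {"xyz": [-0.06, 0, -0.088], "angular": [0, 0, 0], "hand": 0.2}, {"xyz": [-0.076, 0, -0.104], "angular": [0, 0, 0], "hand": 0.2}, {"xyz": [-0.092, 0, -0.12], "angular": [0, 0, 0], "hand": 0.2}, {"xyz": [-0.092, 0, -0.12], "angular": [0, 0, 0], "hand": 0.2}])

```text
clock: 4.82
position: [0.377, -0.2096, 0.1004]
eef_rot: [-0.007, 0.924, 0.013, 0.382]
ft_force: [0.2, -0.1, -3.4]
grip_width: 0.359
gripper_force: 30.0
```

```bash
python3 - <<'E'
from h import *
print(ctrl.state()['position'],ctrl.state()['joint_positions'].round(2))
delta([.42,-.17,.2],1.8,45)
delta([.42,.12,.2],23,45)
E
```

```text
[ 0.37701666 -0.20958734  0.10038807] [-1.09  0.53  2.42  1.82  0.72 -1.3 ]
tcp [ 0.3868 -0.171   0.2332] xyz [ 0.1015 -0.0385 -0.0863] ang [-0.02  0.07 -0.15]
tcp [0.3894 0.107  0.2332] xyz [ 0.1088 -0.3164 -0.0782] ang [ 14.96   0.05 -15.15]
```

move_arm(steps=[{"xyz": [0.05, -0.01, -0.043], "angular": [0, 0, 0], "hand": 0.2}, {"xyz": [0.1, -0.038, -0.086], "angular": [0, 0, 0], "hand": 0.2}, {"xyz": [0.102, -0.06, -0.085], "angular": [2, 0, -2], "hand": 0.2}, {"xyz": [0.103, -0.09, -0.084], "angular": [4, 0, -4], "hand": 0.2}, {"xyz": [0.104, -0.125, -0.083], "angular": [6, 0, -6], "hand": 0.2}, {"xyz": [0.105, -0.16, -0.082], "angular": [8, 0, -8], "hand": 0.2}, {"xyz": [0.106, -0.2, -0.081], "angular": [10, 0, -10], "hand": 0.2}, {"xyz": [0.107, -0.24, -0.08], "angular": [12, 0, -12], "hand": 0.2}, {"xyz": [0.108, -0.28, -0.079], "angular": [14, 0, -14], "hand": 0.2}, {"xyz": [0.109, -0.316, -0.078], "angular": [15, 0, -15.1], "hand": 0.2}, {"xyz": [0.109, -0.316, -0.078], "angular": [15, 0, -15.1], "hand": 0.2}, {"xyz": [0.109, -0.316, -0.078], "angular": [15, 0, -15.1], "hand": 0.2}])

```text
clock: 5.82
position: [0.3902, 0.1105, 0.2336]
eef_rot: [-0.078, 0.904, 0.189, 0.375]
ft_force: [-0.7, -0.0, -2.6]
grip_width: 0.364
gripper_force: 30.0
```

```bash
python3 - <<'E'
from h import *
b=snap('side','d4.png');w=snap('wrist','w4.png');sc=snap('scene','s4.png');s=ctrl.state()
print(s['position'])
m=np.vstack([np.hstack([cv2.resize(w,(400,300)),cv2.resize(b[130:280,130:330],(400,300))]),np.hstack([cv2.resize(sc[180:330,70:270],(400,300)),cv2.resize(sc[150:300,300:500],(400,300))])])
cv2.imwrite('pics/m4.png',m[:,:,::-1])
E
```

```text
[0.3914264  0.10640999 0.23339341]
```

View pics/m4.png

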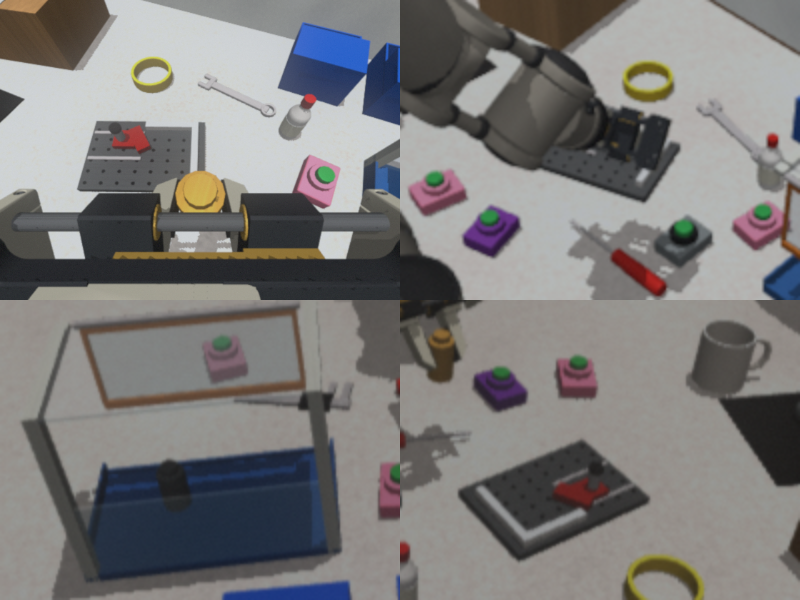

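The barrel is held at wrist (200,190), the flap is shut, and the dark barrel is standing. Before placing, I'll cross-check the fixture pose from the wrist picture, whose plate corners are at about (111,265) and (134,171), and from the side view.

```bash
python3 - <<'E'
from h import *
o=np.array([.51995,.23632]);th=np.radians(23.02)
R=np.array([[np.cos(th),-np.sin(th)],[np.sin(th),np.cos(th)]])
f=lambda x,y,z:np.r_[R@[x,y]+o,z]
w=cv2.imread('pics/w4.png')
m=(w.max(2)<95).astype(np.uint8)*255;m[:150]=0;m[275:]=0;m[:,:90]=0;m[:,268:]=0
m=cv2.morphologyEx(m,cv2.MORPH_CLOSE,np.ones((7,7)))
c=max(cv2.findContours(m,0,1)[0],key=cv2.contourArea)[:,0]
for nm,s in(('leftfront',[-1,1]),('leftfar',[-1,-1.5])):print(nm,c[np.argmax(c@np.array(s))])
print('pred (-70,140)',proj('wrist',f(-.07,.14,.012)),'(70,140)',proj('wrist',f(.07,.14,.012)))
# knob: cap dark in w4 & s4
r=w[160:215,140:230];print('knob pred',proj('wrist',f(.025,.082,.0595)))
hs=cv2.cvtColor(w,cv2.COLOR_BGR2HSV)
red=cv2.inRange(hs,(0,130,60),(8,255,255))|cv2.inRange(hs,(172,130,60),(180,255,255))
red[:150]=0;red[240:]=0;red[:,:130]=0;red[:,240:]=0
x,y,ww,hh=cv2.boundingRect(red);print('red slide bbox',x,y,ww,hh)
g=cv2.inRange(hs,(0,0,0),(180,255,45));g[:165]=0;g[195:]=0;g[:,:145]=0;g[:,182:]=0
print('cap',cv2.boundingRect(g),np.argwhere(g).mean(0)[::-1])
cv2.imwrite('pics/z4.png',np.hstack([cv2.resize(w[150:290,90:290],(800,560),interpolation=2)]))
delta(f(.029,-.029,.16),23,45)
E
```

```text
leftfront [110 265]
leftfar [151 206]
pred (-70,140) [106.168838   265.97947164] (70,140) [132.86668245 169.72659318]
knob pred [155.07682525 177.63622065]
red slide bbox 157 176 52 36
cap (0, 0, 0, 0) [nan nan]
tcp [0.5274 0.208  0.1932] xyz [ 0.0881 -0.0401  0.1451] ang [-0.04 -0.06  0.11]<stdin>:18: RuntimeWarning: Mean of empty slice.
  ret = um.true_divide(
```

View pics/z4.png

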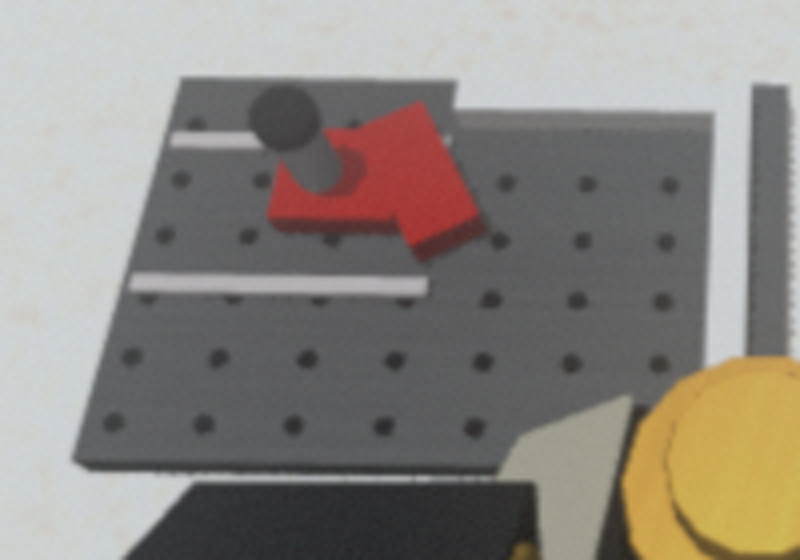

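The enlarged crop shows the stop corner at z 24 at (714,110), the plate corners at (73,460) and (180,78), and the cap at (285,117). The arm was still settling when it was taken, so I'll retake it and carry these points over by template match.

```bash
python3 - <<'E'
from h import *
get_image('wrist');w=snap('wrist','w5.png')[:,:,::-1];w4=cv2.imread('pics/w4.png')
print(ctrl.state()['position'])
o=np.array([.51995,.23632]);th=np.radians(23.02)
R=np.array([[np.cos(th),-np.sin(th)],[np.sin(th),np.cos(th)]])
M=[];F=[]
for nm,u,v,X in(('c(-70,140)',73,458,(-.07,.14,.012)),('c(70,140)',180,78,(.07,.14,.012)),('c(70,-75)',787,85,(.07,-.075,.012)),('stop in z24',714,110,(.05,-.05,.024)),('stop in z12',711,128,(.05,-.05,.012)),('stop38 z24',456,108,(.05,.038,.024)),('knob',285,115,(.025,.082,.0595))):
    u,v=(u-1.5)/4+90,(v-1.5)/4+150;x,y=int(u),int(v)
    t=w4[y-9:y+10,x-9:x+10];r=cv2.matchTemplate(w[y-21:y+22,x-21:x+22].copy(),t.copy(),cv2.TM_CCOEFF_NORMED);_,sc,_,l=cv2.minMaxLoc(r)
    du,dv=l[0]-12,l[1]-12;p=plane('wrist',u+du,v+dv,X[2])
    loc=R.T@(p[:2]-o);print(nm,(du,dv),round(sc,2),p.round(4),'fix',loc.round(4))
    if nm!='knob':M.append(p[:2]);F.append(X[:2])
M=np.array(M);f0=np.array(F);a=f0-f0.mean(0);b=M-M.mean(0)
t=np.arctan2((a[:,0]*b[:,1]-a[:,1]*b[:,0]).sum(),(a*b).sum());Q=np.array([[np.cos(t),-np.sin(t)],[np.sin(t),np.cos(t)]]);oo=M.mean(0)-Q@f0.mean(0)
print('wrist fit',np.degrees(t),oo,'seat',Q@[.033,-.033]+oo,'res',(M-(f0@Q.T+oo)).round(4).tolist())
print('knob scene loc',R.T@(np.array([.5072,.3195])-o))
E
```

```text
[0.39163302 0.10548111 0.23327305]
c(-70,140) (-4, 1) 0.99 [0.4013 0.34   0.012 ] fix [-0.0687  0.1418]
c(70,140) (-4, 0) 0.99 [0.5301 0.3947 0.012 ] fix [0.0712 0.1418]
c(70,-75) (-4, -1) 0.98 [0.6129 0.1967 0.012 ] fix [ 0.07   -0.0728]
stop in z24 (-4, 0) 0.99 [0.5845 0.2114 0.024 ] fix [ 0.0497 -0.0482]
stop in z12 (-4, 0) 0.99 [0.5845 0.2132 0.012 ] fix [ 0.0503 -0.0465]
stop38 z24 (-4, 0) 0.99 [0.5513 0.2917 0.024 ] fix [0.0505 0.0387]
knob (-4, 0) 0.98 [0.5115 0.3177 0.0595] fix [0.024  0.0782]
wrist fit 22.75860318364814 [0.51949728 0.23845702] seat [0.56269402 0.22079233] res [[0.0005, -0.0005], [0.0002, 0.0001], [-0.0002, 0.0003], [-0.0004, -0.0003], [-0.0005, 0.0015], [0.0004, -0.0011]]
knob scene loc [0.02079304 0.08154216]
```

```bash
python3 - <<'E'
from h import *
o=np.array([.5197,.2374]);th=np.radians(22.9)
R=np.array([[np.cos(th),-np.sin(th)],[np.sin(th),np.cos(th)]])
for z in(.13,.065):delta(np.r_[R@[.030,-.030]+o,z],22.9,45)
E
```

```text
tcp [0.5284 0.2085 0.1632] xyz [ 0.0678 -0.0415  0.167 ] ang [-0.02 -0.05  0.07]
tcp [0.5284 0.2085 0.0982] xyz [ 0.0218 -0.0416  0.2129] ang [-0.02 -0.05  0.07]
```

move_arm(steps=[{"xyz": [0.016, -0.01, 0.038], "angular": [0, 0, 0], "hand": 0.2}, {"xyz": [0.034, -0.021, 0.08], "angular": [0, 0, 0], "hand": 0.2}, {"xyz": [0.05, -0.03, 0.12], "angular": [0, 0, 0], "hand": 0.2}, {"xyz": [0.068, -0.0415, 0.167], "angular": [0, 0, 0], "hand": 0.2}, {"xyz": [0.068, -0.0415, 0.167], "angular": [0, 0, 0], "hand": 0.2}, {"xyz": [0.068, -0.0415, 0.167], "angular": [0, 0, 0], "hand": 0.2}, {"xyz": [0.053, -0.0415, 0.182], "angular": [0, 0, 0], "hand": 0.2}, {"xyz": [0.038, -0.0415, 0.197], "angular": [0, 0, 0], "hand": 0.2}, {"xyz": [0.022, -0.0415, 0.213], "angular": [0, 0, 0], "hand": 0.2}, {"xyz": [0.022, -0.0415, 0.213], "angular": [0, 0, 0], "hand": 0.2}, {"xyz": [0.022, -0.0415, 0.213], "angular": [0, 0, 0], "hand": 0.2}, {"xyz": [0.022, -0.0415, 0.213], "angular": [0, 0, 0], "hand": 0.2}])

```text
clock: 7.07
position: [0.5287, 0.2091, 0.099]
eef_rot: [-0.076, 0.905, 0.184, 0.376]
ft_force: [-0.0, 0.5, -2.7]
grip_width: 0.358
gripper_force: 30.0
```

```bash
python3 - <<'E'
from h import *
o=np.array([.5197,.2374]);th=np.radians(22.9)
R=np.array([[np.cos(th),-np.sin(th)],[np.sin(th),np.cos(th)]])
get_image('wrist');print(ctrl.state()['position'],ctrl.state()['ft_force'])
delta(np.r_[R@[.030,-.030]+o,.0505],22.9,45)
f=lambda x,y,z:np.r_[R@[x,y]+o,z]
s=snap('scene','s6.png');d=snap('side','d6.png')
for n,im in(('scene',s),('side',d)):
    hs=cv2.cvtColor(im,cv2.COLOR_RGB2HSV);m=cv2.inRange(hs,(12,110,60),(24,255,255))
    u,v=proj(n,f(.03,-.03,.06));u,v=int(u),int(v);k=np.zeros_like(m);k[v-30:v+30,u-25:u+25]=255
    print(n,'barrel bbox',cv2.boundingRect(m&k),'pred base',proj(n,f(.03,-.03,.027)),'top',proj(n,f(.03,-.03,.093)))
E
```

```text
[0.5288095  0.20941719 0.09958655] [ 0.30905353  0.78608532 -0.78502271]
tcp [0.5284 0.2085 0.0837] xyz [-0.0118  0.0007  0.0107] ang [-0.07 -0.16  0.12]
scene barrel bbox (342, 218, 33, 44) pred base [365.01375455 257.55115503] top [367.46655997 238.74038767]
side barrel bbox (244, 164, 21, 34) pred base [252.64073565 201.56024019] top [252.40414721 186.40895254]
```

move_arm(steps=[{"xyz": [-0.002, 0.0005, 0.002], "angular": [0, 0, 0], "hand": 0.2}, {"xyz": [-0.004, 0.0005, 0.0035], "angular": [0, 0, 0], "hand": 0.2}, {"xyz": [-0.004, 0.0005, 0.0035], "angular": [0, 0, 0], "hand": 0.2}, {"xyz": [-0.004, 0.0005, 0.0035], "angular": [0, 0, 0], "hand": 0.2}])

```text
clock: 7.55
position: [0.5275, 0.2096, 0.0929]
eef_rot: [-0.077, 0.905, 0.185, 0.375]
ft_force: [-0.3, 0.5, -2.6]
grip_width: 0.362
gripper_force: 30.0
```

move_arm(steps=[{"xyz": [-0.003, 0.0007, 0.0033], "angular": [0, 0, 0], "hand": 0.2}, {"xyz": [-0.005, 0.001, 0.0055], "angular": [0, 0, 0], "hand": 0.2}, {"xyz": [-0.006, 0.0014, 0.0068], "angular": [0, 0, 0], "hand": 0.2}, {"xyz": [-0.006, 0.0014, 0.0068], "angular": [0, 0, 0], "hand": 0.2}, {"xyz": [-0.006, 0.0014, 0.0068], "angular": [0, 0, 0], "hand": 0.2}])

```text
clock: 7.97
position: [0.5287, 0.2085, 0.0835]
eef_rot: [-0.077, 0.905, 0.185, 0.375]
ft_force: [-0.1, -0.1, -2.7]
grip_width: 0.365
gripper_force: 30.0
```

move_arm(steps=[{"xyz": [-0.0007, 0, 0.0007], "angular": [0, 0, 0], "hand": 0.2}, {"xyz": [-0.0007, 0, 0.0007], "angular": [0, 0, 0], "hand": 0.2}, {"xyz": [-0.0007, 0, 0.0007], "angular": [0, 0, 0], "hand": 0.2}])

```text
clock: 8.22
position: [0.5288, 0.2085, 0.0829]
eef_rot: [-0.077, 0.905, 0.185, 0.375]
ft_force: [-0.5, 0.4, -2.6]
grip_width: 0.363
gripper_force: 30.0
```

move_arm(steps=[{"xyz": [-0.0007, 0, 0.0007], "angular": [0, 0, 0], "hand": 0.2}, {"xyz": [-0.0007, 0, 0.0007], "angular": [0, 0, 0], "hand": 0.2}, {"xyz": [-0.0007, 0, 0.0007], "angular": [0, 0, 0], "hand": 0.2}])

```text
clock: 8.47
position: [0.5291, 0.2086, 0.0828]
eef_rot: [-0.077, 0.905, 0.185, 0.376]
ft_force: [-3.2, -1.6, 4.8]
grip_width: 0.366
gripper_force: 30.0
```

The barrel is down on the plate, so I'll release it.

move_arm(steps=[{"xyz": [0.0003, 0, -0.0003], "angular": [0, 0, 0], "hand": 0.2}, {"xyz": [0.0003, 0, -0.0003], "angular": [0, 0, 0], "hand": 0.45}, {"xyz": [0.0003, 0, -0.0003], "angular": [0, 0, 0], "hand": 0.8}, {"xyz": [0.0003, 0, -0.0003], "angular": [0, 0, 0], "hand": 0.8}, {"xyz": [0.0003, 0, -0.0003], "angular": [0, 0, 0], "hand": 0.8}, {"xyz": [0.0003, 0, -0.0003], "angular": [0, 0, 0], "hand": 0.8}, {"xyz": [0.0003, 0, -0.0003], "angular": [0, 0, 0], "hand": 0.8}, {"xyz": [0.0003, 0, -0.0003], "angular": [0, 0, 0], "hand": 0.8}])

```text
clock: 9.13
position: [0.5288, 0.2085, 0.0822]
eef_rot: [-0.077, 0.905, 0.185, 0.375]
ft_force: [0.0, -0.3, 0.1]
grip_width: 0.787
gripper_force: 0.0
```

```bash
python3 - <<'E'
from h import *
w=snap('wrist','w7.png');print(ctrl.state()['position'],ctrl.state()['ft_force'])
hs=cv2.cvtColor(w,cv2.COLOR_RGB2HSV);m=cv2.inRange(hs,(10,80,50),(28,255,255));m[:,:220]=0;m[:,340:]=0
for v in range(230,295,5):
    u=np.where(m[v])[0]
    if len(u)>5:print(v,u.min(),u.max(),len(u),end=' | ')
o=np.array([.5197,.2374]);th=np.radians(22.9)
R=np.array([[np.cos(th),-np.sin(th)],[np.sin(th),np.cos(th)]])
print('pred top',proj('wrist',np.r_[R@[.030,-.030]+o,.078]))
E
```

```text
[0.528754   0.20849934 0.08225709] [ 0.16092712  0.29773904 -0.12325819]
240 270 292 23 | 245 260 302 43 | 250 255 306 52 | 255 251 311 61 | 260 249 312 64 | 265 247 314 68 | 270 246 315 70 | 275 247 315 69 | 280 248 314 67 | 285 248 313 66 | 290 251 311 61 | pred top [280.83997394 267.58614517]
```

move_arm(steps=[{"xyz": [0, 0, -0.01], "angular": [0, 0, 0], "hand": 0.8}, {"xyz": [0, 0, -0.025], "angular": [0, 0, 0], "hand": 0.8}, {"xyz": [0, 0, -0.05], "angular": [0, 0, 0], "hand": 0.8}, {"xyz": [0, 0, -0.08], "angular": [0, 0, 0], "hand": 0.8}, {"xyz": [0, 0, -0.12], "angular": [0, 0, 0], "hand": 0.8}, {"xyz": [0.02, 0, -0.15], "angular": [0, 0, 0], "hand": 0.4}, {"xyz": [0.02, 0, -0.15], "angular": [0, 0, 0], "hand": 0}, {"xyz": [0.02, 0, -0.15], "angular": [0, 0, 0], "hand": 0}, {"xyz": [0.02, 0, -0.15], "angular": [0, 0, 0], "hand": 0}])

```text
clock: 9.93
position: [0.4435, 0.1698, 0.2005]
eef_rot: [-0.078, 0.904, 0.186, 0.378]
ft_force: [0.6, -0.4, 0.3]
grip_width: 0.56
gripper_force: 0.0
```

```bash
python3 - <<'E'
from h import *
get_image('side');w=snap('wrist','w8.png');s=snap('scene','s8.png');print(ctrl.state()['position'],ctrl.state()['grip_width'])
cv2.imwrite('pics/m8.png',np.hstack([cv2.resize(w[0:300],(400,300)),cv2.resize(s[180:300,300:460],(400,300),interpolation=2)])[:,:,::-1])
o=np.array([.5197,.2374]);th=np.radians(22.9)
R=np.array([[np.cos(th),-np.sin(th)],[np.sin(th),np.cos(th)]])
hs=cv2.cvtColor(w,cv2.COLOR_RGB2HSV);m=cv2.inRange(hs,(10,90,50),(28,255,255));m[250:]=0
n,l,st,ce=cv2.connectedComponentsWithStats(m);i=1+np.argmax(st[1:,4]);print(st[i])
for nm,X in(('top',[.03,-.03,.078]),('shoulder',[.03,-.03,.068]),('base',[.03,-.03,.012])):print(nm,proj('wrist',np.r_[R@X[:2]+o,X[2]]))
for y,z in((.12,.13),(.12,.038)):delta(np.r_[R@[.025,y]+o,z],22.9,0,off=.066)
E
```

```text
[0.44331618 0.17003047 0.19854717] 0.4273933383317841
[   0    0  128  102 9556]
top [279.43618543 206.75868665]
shoulder [279.49578292 211.66182997]
base [279.77153411 234.34814756]
tcp [0.496  0.3577 0.196 ] xyz [ 0.0843 -0.1516  0.089 ] ang [ -0.27 -45.18   0.27]
tcp [0.496  0.3577 0.104 ] xyz [ 0.019  -0.1514  0.1538] ang [ -0.27 -45.18   0.27]
```

View pics/m8.png

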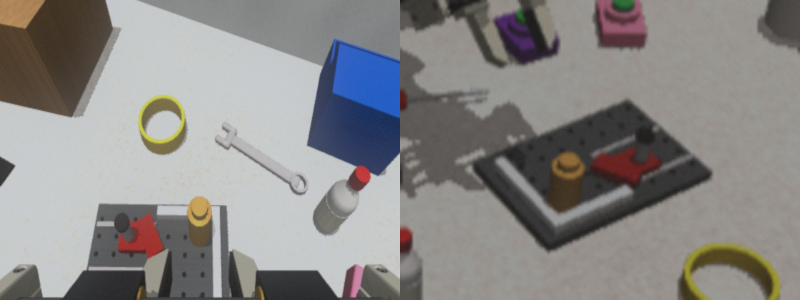

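The barrel is released and standing upright in the corner of the stops, at wrist (200,215). I'll move above the start side of the knob with the fingers shut and pointing down, then descend.

move_arm(steps=[{"xyz": [0.021, -0.038, 0.022], "angular": [0, -7, 0], "hand": 0}, {"xyz": [0.042, -0.076, 0.044], "angular": [0, -14, 0], "hand": 0}, {"xyz": [0.063, -0.114, 0.066], "angular": [0, -21, 0], "hand": 0}, {"xyz": [0.084, -0.1515, 0.089], "angular": [0, -28, 0], "hand": 0}, {"xyz": [0.084, -0.1515, 0.089], "angular": [0, -35, 0], "hand": 0}, {"xyz": [0.084, -0.1515, 0.089], "angular": [-0.3, -45.2, 0.3], "hand": 0}, {"xyz": [0.084, -0.1515, 0.089], "angular": [-0.3, -45.2, 0.3], "hand": 0}, {"xyz": [0.084, -0.1515, 0.089], "angular": [-0.3, -45.2, 0.3], "hand": 0}, {"xyz": [0.084, -0.1515, 0.089], "angular": [-0.3, -45.2, 0.3], "hand": 0}, {"xyz": [0.084, -0.1515, 0.089], "angular": [-0.3, -45.2, 0.3], "hand": 0}])

```text
clock: 10.92
position: [0.4641, 0.2852, 0.1937]
eef_rot: [-0.126, 0.941, 0.223, 0.22]
ft_force: [-0.2, 0.3, 0.4]
grip_width: 0.005
gripper_force: 0.0
```

```bash
python3 - <<'E'
from h import *
get_image('side');w=snap('wrist','w9.png');print(ctrl.state()['position'],ctrl.state()['grip_width'])
o=np.array([.5197,.2374]);th=np.radians(22.9)
R=np.array([[np.cos(th),-np.sin(th)],[np.sin(th),np.cos(th)]])
print('knob pred',proj('wrist',np.r_[R@[.025,.08]+o,.0595]))
hs=cv2.cvtColor(w,cv2.COLOR_RGB2HSV);m=cv2.inRange(hs,(0,130,60),(8,255,255))|cv2.inRange(hs,(172,130,60),(180,255,255))
n,l,st,ce=cv2.connectedComponentsWithStats(m)
for i in range(1,n):
    if st[i,4]>80:print('red',st[i])
for y,z in((.12,.038),(.058,.038)):delta(np.r_[R@[.025,y]+o,z],22.9,0,off=.066)
E
```

```text
[0.46587045 0.28680254 0.19491733] 0.0030002066047037997
knob pred [293.50276394 237.39973697]
red [ 284  217   71   54 1821]
tcp [0.496  0.3577 0.104 ] xyz [ 0.0069 -0.0345  0.1139] ang [ -9.28 -28.15   3.81]
tcp [0.5202 0.3006 0.104 ] xyz [0.0054 0.0266 0.1033] ang [ -9.28 -28.15   3.81]
```

```bash
python3 - <<'E'
from h import *
s=ctrl.state();print(s['joint_positions'].round(2))
o=np.array([.5197,.2374]);th=np.radians(22.9)
R=np.array([[np.cos(th),-np.sin(th)],[np.sin(th),np.cos(th)]])
delta(np.r_[R@[.025,.125]+o,.13],22.9,0,off=.066)
E
```

```text
[0.31 0.33 1.96 0.54 0.42 0.97]
tcp [0.4941 0.3623 0.196 ] xyz [ 0.0507 -0.0521  0.0347] ang [ -9.28 -28.15   3.81]
```

move_arm(steps=[{"xyz": [0.0507, -0.052, 0.0347], "angular": [-9.3, -28.1, 3.8], "hand": 0}, {"xyz": [0.0507, -0.052, 0.0347], "angular": [-9.3, -28.1, 3.8], "hand": 0}, {"xyz": [0.0507, -0.052, 0.0347], "angular": [-9.3, -28.1, 3.8], "hand": 0}, {"xyz": [0.0507, -0.052, 0.0347], "angular": [-9.3, -28.1, 3.8], "hand": 0}, {"xyz": [0.0507, -0.052, 0.0347], "angular": [-9.3, -28.1, 3.8], "hand": 0}, {"xyz": [0.0507, -0.052, 0.0347], "angular": [-9.3, -28.1, 3.8], "hand": 0}, {"xyz": [0.0507, -0.052, 0.0347], "angular": [-9.3, -28.1, 3.8], "hand": 0}, {"xyz": [0.0507, -0.052, 0.0347], "angular": [-9.3, -28.1, 3.8], "hand": 0}, {"xyz": [0.0507, -0.052, 0.0347], "angular": [-9.3, -28.1, 3.8], "hand": 0}, {"xyz": [0.0507, -0.052, 0.0347], "angular": [-9.3, -28.1, 3.8], "hand": 0}, {"xyz": [0.0507, -0.052, 0.0347], "angular": [-9.3, -28.1, 3.8], "hand": 0}, {"xyz": [0.0507, -0.052, 0.0347], "angular": [-9.3, -28.1, 3.8], "hand": 0}])

```text
clock: 12.02
position: [0.4931, 0.3598, 0.1972]
eef_rot: [-0.0, 0.98, 0.197, 0.001]
ft_force: [-0.8, -0.8, -0.3]
grip_width: 0.004
gripper_force: 0.0
```

```bash
python3 - <<'E'
from h import *
get_image('side');w=snap('wrist','w10.png');s=ctrl.state();print(s['position'],s['joint_positions'].round(2))
o=np.array([.5197,.2374]);th=np.radians(22.9)
R=np.array([[np.cos(th),-np.sin(th)],[np.sin(th),np.cos(th)]])
print('knob pred',proj('wrist',np.r_[R@[.025,.08]+o,.0595]))
for y,z in((.12,.13),(.12,.038)):delta(np.r_[R@[.025,y]+o,z],22.9,0,off=.066)
E
```

```text
[0.49320554 0.35998039 0.19720945] [ 0.51  0.58  1.41 -0.    1.15  1.68]
knob pred [332.97093498 222.42434084]
tcp [0.496  0.3577 0.196 ] xyz [0.0017 0.0032 0.0012] ang [ 0.01 -0.15 -0.13]
tcp [0.496  0.3577 0.104 ] xyz [0.0015 0.0032 0.0932] ang [ 0.01 -0.15 -0.13]
```

move_arm(steps=[{"xyz": [0.0015, 0, 0.035], "angular": [0, 0, 0], "hand": 0}, {"xyz": [0.0015, 0, 0.07], "angular": [0, 0, 0], "hand": 0}, {"xyz": [0.0015, 0, 0.093], "angular": [0, 0, 0], "hand": 0}, {"xyz": [0.0015, 0, 0.093], "angular": [0, 0, 0], "hand": 0}, {"xyz": [0.0015, 0.006, 0.093], "angular": [0, 0, 0], "hand": 0}, {"xyz": [0.0015, 0.012, 0.093], "angular": [0, 0, 0], "hand": 0}, {"xyz": [0.0015, 0.018, 0.093], "angular": [0, 0, 0], "hand": 0}, {"xyz": [0.0015, 0.023, 0.093], "angular": [0, 0, 0], "hand": 0}, {"xyz": [0.0015, 0.028, 0.093], "angular": [0, 0, 0], "hand": 0}, {"xyz": [0.0015, 0.033, 0.093], "angular": [0, 0, 0], "hand": 0}, {"xyz": [0.0015, 0.033, 0.093], "angular": [0, 0, 0], "hand": 0}])

```text
clock: 13.03
position: [0.5084, 0.3295, 0.1047]
eef_rot: [0.0, 0.98, 0.197, 0.002]
ft_force: [-0.6, 0.8, 0.1]
grip_width: 0.003
gripper_force: 0.0
```

```bash
cat > st.py <<'E'
from h import *
w=get_image('wrist');s=ctrl.state()
o=np.array([.5197,.2374]);th=np.radians(22.9)
R=np.array([[np.cos(th),-np.sin(th)],[np.sin(th),np.cos(th)]])
print('fix',(R.T@(s['position'][:2]-o)).round(4),s['position'][2].round(4),'F fix',(R.T@s['ft_force'][:2]).round(1),s['ft_force'][2].round(1))
E
python3 st.py
```

```text
fix [0.0251 0.0895] 0.1044 F fix [ 0.2 -0.4] -0.0
```

move_arm(steps=[{"xyz": [0, 0.005, 0], "angular": [0, 0, 0], "hand": 0}, {"xyz": [0, 0.01, 0], "angular": [0, 0, 0], "hand": 0}, {"xyz": [0, 0.015, 0], "angular": [0, 0, 0], "hand": 0}, {"xyz": [0, 0.015, 0], "angular": [0, 0, 0], "hand": 0}])

```text
clock: 13.42
position: [0.5137, 0.3156, 0.1039]
eef_rot: [0.0, 0.98, 0.197, 0.001]
ft_force: [-0.8, 0.7, -0.1]
grip_width: 0.004
gripper_force: 0.1
```

```bash
python3 st.py; python3 - <<'E'
from h import *
o=np.array([.5197,.2374]);th=np.radians(22.9)
R=np.array([[np.cos(th),-np.sin(th)],[np.sin(th),np.cos(th)]])
snap('scene','s11.png')
for f in('s8','s11'):
    hs=cv2.cvtColor(cv2.imread(f'pics/{f}.png'),cv2.COLOR_BGR2HSV);m=cv2.inRange(hs,(0,130,60),(8,255,255))|cv2.inRange(hs,(172,130,60),(180,255,255))
    m[:220]=0;m[275:]=0;m[:,:340]=0;m[:,420:]=0
    c=np.argwhere(m)[:,::-1].mean(0);print(f,c,m.sum()//255,(R.T@(plane('scene',*c,.0235)[:2]-o)).round(4))
E
```

```text
fix [0.0248 0.0745] 0.1037 F fix [-0.   0.5] -0.5
s8 [389.50802139 245.73796791] 187 [0.0237 0.0563]
s11 [381.50381679 249.86259542] 131 [0.0257 0.0277]
```

move_arm(steps=[{"xyz": [0, 0.004, 0], "angular": [0, 0, 0], "hand": 0}, {"xyz": [0, 0.008, 0], "angular": [0, 0, 0], "hand": 0}, {"xyz": [0, 0.012, 0], "angular": [0, 0, 0], "hand": 0}, {"xyz": [0, 0.012, 0], "angular": [0, 0, 0], "hand": 0}])

```text
clock: 13.85
position: [0.5182, 0.3046, 0.1037]
eef_rot: [0.0, 0.98, 0.197, 0.001]
ft_force: [-0.5, 0.6, 0.6]
grip_width: 0.003
gripper_force: 0.2
```

move_arm(steps=[{"xyz": [0, 0.001, 0], "angular": [0, 0, 0], "hand": 0}, {"xyz": [0, 0.002, 0], "angular": [0, 0, 0], "hand": 0}, {"xyz": [0, 0.002, 0], "angular": [0, 0, 0], "hand": 0}])

```text
clock: 14.1
position: [0.5187, 0.3034, 0.1038]
eef_rot: [0.0, 0.98, 0.197, 0.001]
ft_force: [-0.8, 0.9, -0.6]
grip_width: 0.005
gripper_force: 0.6
```

```bash
python3 st.py
```

```text
fix [0.0248 0.0612] 0.1039 F fix [-0.9  2. ] -1.3
```

move_arm(steps=[{"xyz": [0, 0.001, 0], "angular": [0, 0, 0], "hand": 0}, {"xyz": [0, 0.002, 0], "angular": [0, 0, 0], "hand": 0}, {"xyz": [0, 0.002, 0], "angular": [0, 0, 0], "hand": 0}])

```text
clock: 14.4
position: [0.5196, 0.3016, 0.1039]
eef_rot: [0.0, 0.98, 0.197, 0.001]
ft_force: [-1.7, 1.2, -0.6]
grip_width: 0.004
gripper_force: 0.8
```

move_arm(steps=[{"xyz": [0, 0.001, 0], "angular": [0, 0, 0], "hand": 0}, {"xyz": [0, 0.002, 0], "angular": [0, 0, 0], "hand": 0}, {"xyz": [0, 0.002, 0], "angular": [0, 0, 0], "hand": 0}])

```text
clock: 14.65
position: [0.5203, 0.2998, 0.1039]
eef_rot: [-0.0, 0.98, 0.197, 0.001]
ft_force: [-1.5, 1.1, -0.8]
grip_width: 0.008
gripper_force: 1.2
```

```bash
python3 st.py
```

```text
fix [0.0249 0.0573] 0.1039 F fix [-1.4  2.9] -1.2
```

move_arm(steps=[{"xyz": [0, 0.001, 0], "angular": [0, 0, 0], "hand": 0}, {"xyz": [0, 0.002, 0], "angular": [0, 0, 0], "hand": 0}, {"xyz": [0, 0.002, 0], "angular": [0, 0, 0], "hand": 0}])

```text
clock: 14.95
position: [0.521, 0.2982, 0.1039]
eef_rot: [-0.0, 0.98, 0.197, 0.001]
ft_force: [-1.9, 4.2, -0.8]
grip_width: 0.004
gripper_force: 2.2
```

```bash
python3 st.py
```

```text
fix [0.0248 0.0555] 0.1039 F fix [-1.5  5.2] -0.3
```

move_arm(steps=[{"xyz": [0, 0.001, 0], "angular": [0, 0, 0], "hand": 0}, {"xyz": [0, 0.001, 0], "angular": [0, 0, 0], "hand": 0}, {"xyz": [0, 0.001, 0], "angular": [0, 0, 0], "hand": 0}])

```text
clock: 15.25
position: [0.5211, 0.2978, 0.1039]
eef_rot: [-0.0, 0.98, 0.197, 0.001]
ft_force: [-4.3, 6.6, -1.9]
grip_width: 0.007
gripper_force: 3.5
```

```bash
python3 st.py
```

```text
fix [0.0248 0.0551] 0.1039 F fix [-0.9  7. ] -0.9
```

move_arm(steps=[{"xyz": [0, 0.001, 0], "angular": [0, 0, 0], "hand": 0}, {"xyz": [0, 0.0015, 0], "angular": [0, 0, 0], "hand": 0}, {"xyz": [0, 0.0015, 0], "angular": [0, 0, 0], "hand": 0}])

```text
clock: 15.55
position: [0.5213, 0.2973, 0.104]
eef_rot: [-0.001, 0.98, 0.197, 0.001]
ft_force: [-4.8, 9.5, -0.8]
grip_width: 0.005
gripper_force: 5.7
```

```bash
python3 st.py
```

```text
fix [0.0248 0.0545] 0.104 F fix [-0.5 12.3] -0.9
```

The push is at 12 N and has stalled, so the barrel is snug. I'll back off, lift, and check numerically.

move_arm(steps=[{"xyz": [0, 0, 0], "angular": [0, 0, 0], "hand": 0}, {"xyz": [0, 0, 0], "angular": [0, 0, 0], "hand": 0}, {"xyz": [0, -0.01, 0], "angular": [0, 0, 0], "hand": 0}, {"xyz": [0, -0.03, 0], "angular": [0, 0, 0], "hand": 0}, {"xyz": [0, -0.03, -0.03], "angular": [0, 0, 0], "hand": 0}, {"xyz": [0, -0.03, -0.065], "angular": [0, 0, 0], "hand": 0}, {"xyz": [0, -0.03, -0.1], "angular": [0, 0, 0], "hand": 0}, {"xyz": [0, -0.03, -0.1], "angular": [0, 0, 0], "hand": 0}, {"xyz": [0, -0.03, -0.1], "angular": [0, 0, 0], "hand": 0}, {"xyz": [0, -0.03, -0.1], "angular": [0, 0, 0], "hand": 0}])

```text
clock: 16.43
position: [0.5104, 0.323, 0.2038]
eef_rot: [0.0, 0.98, 0.197, 0.001]
ft_force: [-1.4, -0.4, -0.6]
grip_width: 0.009
gripper_force: 0.0
```

```bash
python3 - <<'E'
from h import *
get_image('side');w=snap('wrist','w12.png');sc=snap('scene','s12.png');s=ctrl.state();print(s['position'],s['ft_force'].round(1))
o=np.array([.5197,.2374]);th=np.radians(22.9)
R=np.array([[np.cos(th),-np.sin(th)],[np.sin(th),np.cos(th)]])
f=lambda x,y,z:np.r_[R@[x,y]+o,z]
F=lambda n,u,v,z:(R.T@(plane(n,u,v,z)[:2]-o)).round(4)
for n,im in(('wrist',w),('scene',sc)):
    hs=cv2.cvtColor(im,cv2.COLOR_RGB2HSV)
    br=cv2.inRange(hs,(11,110,60),(26,255,255));rd=cv2.inRange(hs,(0,130,60),(8,255,255))|cv2.inRange(hs,(172,130,60),(180,255,255))
    u,v=proj(n,f(.033,-.033,.045)).astype(int);print(n,'pred seat',u,v)
    k=np.zeros_like(br);r=60 if n=='wrist' else 22;k[max(0,v-r):v+r,max(0,u-r):u+r]=255
    x,y,ww,hh=cv2.boundingRect(br&k);print(' brass bbox',x,y,ww,hh,'pred top',proj(n,f(.033,-.033,.078)),'base',proj(n,f(.033,-.033,.012)))
    u,v=proj(n,f(.025,.02,.0235)).astype(int);k[:]=0;r*=1.6;r=int(r);k[max(0,v-r):v+r,max(0,u-r):u+r]=255
    p=np.argwhere(rd&k)[:,::-1].mean(0);print(' red c',p,F(n,*p,.0235),'bbox',cv2.boundingRect(rd&k))
B=[.4585,.032,.0395]
delta(np.array(B)+[0,0,.1],22.9,0,off=.066)
E
```

```text
[0.50987243 0.32293855 0.20240854] [ 0.2  0.8 -0.2]
wrist pred seat 411 206
 brass bbox 383 196 59 38 pred top [429.91482969 219.05347998] base [397.79007725 196.93884731]
 red c [358.72803347 208.14016736] [0.0251 0.0077] bbox (321, 183, 71, 53)
scene pred seat 365 253
 brass bbox 360 241 13 23 pred top [366.65698184 244.2444374 ] base [364.24486718 262.76759497]
 red c [378.11458333 252.33333333] [0.0287 0.0141] bbox (373, 246, 16, 12)
tcp [0.4585 0.032  0.2055] xyz [-0.1599  0.2484 -0.0027] ang [ 0.06  0.04 -0.14]
```

```bash
python3 - <<'E'
from h import *
w=cv2.imread('pics/w12.png');sc=cv2.imread('pics/s12.png')
o=np.array([.5197,.2374]);th=np.radians(22.9)
R=np.array([[np.cos(th),-np.sin(th)],[np.sin(th),np.cos(th)]])
t=np.linspace(0,6.28,40)
def bb(n,x,y,segs):
    P=np.array([proj(n,np.r_[R@[x+r*np.cos(a),y+r*np.sin(a)]+o,z]) for r,z in segs for a in t]);return P.min(0).round(1),P.max(0).round(1)
BR=[(.017,.012),(.017,.068),(.011,.078)]
for n in('wrist','scene'):print(n,'seat bbox',bb(n,.033,-.033,BR),'shifted +3,+3',bb(n,.036,-.030,BR))
hs=cv2.cvtColor(w,cv2.COLOR_BGR2HSV);br=cv2.inRange(hs,(11,70,50),(28,255,255));br[:150]=0;br[270:]=0;br[:,:360]=0;br[:,470:]=0
c=max(cv2.findContours(br,0,1)[0],key=cv2.contourArea);print('wrist brass',cv2.boundingRect(c))
for y in(.027,.030):print('knob bbox pred',y,bb('wrist',.025,y,[(.010,.0595)]))
g=(w.max(2)<50).astype(np.uint8);n,l,st,ce=cv2.connectedComponentsWithStats(g[150:270,300:440].copy())
for i in range(1,n):
    if 60<st[i,4]<3000:print('dark',st[i]+[300,150,0,0,0],ce[i]+[300,150])
E
```

```text
wrist seat bbox (array([380.5, 179.9]), array([445.4, 234.5])) shifted +3,+3 (array([377.7, 176.8]), array([442.3, 231.1]))
scene seat bbox (array([357.7, 241.3]), array([373.1, 267.5])) shifted +3,+3 (array([359.3, 241.6]), array([374.8, 267.8]))
wrist brass (380, 184, 62, 51)
knob bbox pred 0.027 (array([334.6, 209.5]), array([358.4, 231.9]))
knob bbox pred 0.03 (array([331. , 209.5]), array([354.8, 231.9]))
dark [333 209  22  23 377] [343.00265252 220.51724138]
```

The measured numbers agree. The barrel bounding box (380..442) matches the seat prediction, and the knob at y≈28 mm means about 54 mm of travel. Next is the button.

move_arm(steps=[{"xyz": [-0.02, 0.031, -0.003], "angular": [0, 0, 0], "hand": 0}, {"xyz": [-0.04, 0.062, -0.003], "angular": [0, 0, 0], "hand": 0}, {"xyz": [-0.06, 0.093, -0.003], "angular": [0, 0, 0], "hand": 0}, {"xyz": [-0.08, 0.124, -0.003], "angular": [0, 0, 0], "hand": 0}, {"xyz": [-0.1, 0.155, -0.003], "angular": [0, 0, 0], "hand": 0}, {"xyz": [-0.12, 0.186, -0.003], "angular": [0, 0, 0], "hand": 0}, {"xyz": [-0.14, 0.217, -0.003], "angular": [0, 0, 0], "hand": 0}, {"xyz": [-0.16, 0.248, -0.003], "angular": [0, 0, 0], "hand": 0}, {"xyz": [-0.16, 0.248, -0.003], "angular": [0, 0, 0], "hand": 0}, {"xyz": [-0.16, 0.248, -0.003], "angular": [0, 0, 0], "hand": 0}, {"xyz": [-0.16, 0.248, -0.003], "angular": [0, 0, 0], "hand": 0}])

```text
clock: 17.5
position: [0.4587, 0.0327, 0.2062]
eef_rot: [-0.0, 0.98, 0.197, 0.001]
ft_force: [-0.1, 0.1, -0.4]
grip_width: 0.004
gripper_force: 0.0
```

```bash
python3 - <<'E'
from h import *
get_image('side');w=snap('wrist','w13.png');s=ctrl.state();print(s['position'])
hs=cv2.cvtColor(w,cv2.COLOR_RGB2HSV);m=cv2.inRange(hs,(45,100,40),(80,255,255))
n,l,st,ce=cv2.connectedComponentsWithStats(m)
for i in range(1,n):
    if st[i,4]>80:print('green',st[i],ce[i],plane('wrist',*ce[i],.039))
print(proj('wrist',np.array([.4585,.032,.0395])))
delta([.4585,.032,.045],22.9,0,off=.066)
E
```

```text
[0.45881924 0.0336503  0.20638642]
green [389  99  32  34 831] [404.35499398 115.84957882] [ 0.57727593 -0.02805787  0.039     ]
green [270 197  30  28 650] [284.73076923 210.26461538] [0.46288544 0.03111707 0.039     ]
[281.97512473 214.26315044]
tcp [0.4585 0.032  0.111 ] xyz [-0.0011  0.0014  0.0954] ang [ 0.   -0.08 -0.06]
```

move_arm(steps=[{"xyz": [0.001, 0.0024, 0.032], "angular": [0, 0, 0], "hand": 0}, {"xyz": [0.001, 0.0024, 0.064], "angular": [0, 0, 0], "hand": 0}, {"xyz": [0.001, 0.0024, 0.093], "angular": [0, 0, 0], "hand": 0}, {"xyz": [0.001, 0.0024, 0.093], "angular": [0, 0, 0], "hand": 0}, {"xyz": [0.001, 0.0024, 0.095], "angular": [0, 0, 0], "hand": 0}, {"xyz": [0.001, 0.0024, 0.097], "angular": [0, 0, 0], "hand": 0}, {"xyz": [0.001, 0.0024, 0.099], "angular": [0, 0, 0], "hand": 0}, {"xyz": [0.001, 0.0024, 0.101], "angular": [0, 0, 0], "hand": 0}, {"xyz": [0.001, 0.0024, 0.103], "angular": [0, 0, 0], "hand": 0}, {"xyz": [0.001, 0.0024, 0.103], "angular": [0, 0, 0], "hand": 0}])

```text
clock: 18.43
position: [0.4616, 0.0313, 0.1064]
eef_rot: [0.0, 0.98, 0.197, 0.003]
ft_force: [-7.0, 4.5, 22.3]
grip_width: 0.005
gripper_force: 11.2
```

move_arm(steps=[{"xyz": [0, 0, 0.001], "angular": [0, 0, 0], "hand": 0}, {"xyz": [0, 0, 0.002], "angular": [0, 0, 0], "hand": 0}, {"xyz": [0, 0, 0.002], "angular": [0, 0, 0], "hand": 0}])

```text
clock: 18.68
position: [0.4616, 0.0313, 0.106]
eef_rot: [0.0, 0.98, 0.197, 0.003]
ft_force: [-11.9, 3.3, 43.7]
grip_width: 0.008
gripper_force: 21.2
```

move_arm(steps=[{"xyz": [0, 0, -0.004], "angular": [0, 0, 0], "hand": 0}, {"xyz": [0, 0, -0.005], "angular": [0, 0, 0], "hand": 0}, {"xyz": [0, 0, -0.005], "angular": [0, 0, 0], "hand": 0}, {"xyz": [0, 0, -0.005], "angular": [0, 0, 0], "hand": 0}])

```text
clock: 19.02
position: [0.4617, 0.0311, 0.1076]
eef_rot: [0.0, 0.98, 0.197, 0.002]
ft_force: [0.7, 3.0, 4.9]
grip_width: -0.0
gripper_force: 2.1
```

move_arm(steps=[{"xyz": [0, 0, -0.0015], "angular": [0, 0, 0], "hand": 0}, {"xyz": [0, 0, -0.0015], "angular": [0, 0, 0], "hand": 0}, {"xyz": [0, 0, -0.0015], "angular": [0, 0, 0], "hand": 0}])

```text
clock: 19.27
position: [0.4616, 0.0309, 0.1085]
eef_rot: [0.0, 0.98, 0.197, 0.002]
ft_force: [2.1, 1.9, 4.5]
grip_width: 0.003
gripper_force: 1.9
```

move_arm(steps=[{"xyz": [0, 0, -0.002], "angular": [0, 0, 0], "hand": 0}, {"xyz": [0, 0, -0.002], "angular": [0, 0, 0], "hand": 0}, {"xyz": [0, 0, -0.002], "angular": [0, 0, 0], "hand": 0}])

```text
clock: 19.52
position: [0.461, 0.0307, 0.1103]
eef_rot: [0.0, 0.98, 0.197, 0.001]
ft_force: [2.6, -0.1, 3.1]
grip_width: 0.007
gripper_force: 1.4
```

move_arm(steps=[{"xyz": [0, 0, -0.003], "angular": [0, 0, 0], "hand": 0}, {"xyz": [0, 0, -0.003], "angular": [0, 0, 0], "hand": 0}, {"xyz": [0, 0, -0.003], "angular": [0, 0, 0], "hand": 0}])

```text
clock: 19.77
position: [0.46, 0.0309, 0.1129]
eef_rot: [-0.0, 0.98, 0.197, 0.0]
ft_force: [0.1, -0.5, 0.0]
grip_width: 0.004
gripper_force: 0.0
```

The force fell off as 4.9, 4.5, 3.1 and 0 N over about 6 mm while rising, so the button had been fully down. I'll retreat and do a final check.

move_arm(steps=[{"xyz": [0, 0, -0.03], "angular": [0, 0, 0], "hand": 0}, {"xyz": [0, 0, -0.07], "angular": [0, 0, 0], "hand": 0}, {"xyz": [0, 0, -0.1], "angular": [0, 0, 0], "hand": 0}, {"xyz": [0, 0, -0.12], "angular": [0, 0, 0], "hand": 0}, {"xyz": [0, 0, -0.12], "angular": [0, 0, 0], "hand": 0}, {"xyz": [0, 0, -0.12], "angular": [0, 0, 0], "hand": 0}, {"xyz": [0, 0, -0.12], "angular": [0, 0, 0], "hand": 0}, {"xyz": [0, 0, -0.12], "angular": [0, 0, 0], "hand": 0}])

```text
clock: 20.43
position: [0.4597, 0.031, 0.2317]
eef_rot: [-0.0, 0.98, 0.197, -0.001]
ft_force: [0.1, 0.6, 0.3]
grip_width: 0.002
gripper_force: 0.0
```

```bash
python3 - <<'E'
from h import *
sc=snap('scene','s14.png');s=ctrl.state();print(s['position'],s['ft_force'].round(1),s['clock'])
a=cv2.imread('pics/s12.png').astype(int);b=sc[:,:,::-1].astype(int);s4=cv2.imread('pics/s4.png').astype(int)
d=lambda p,q,v0,v1,u0,u1:(np.abs(p-q)[v0:v1,u0:u1].max(2)>40).sum()
print('fixture diff since push',d(a,b,225,275,330,425),'tray diff since barrel out',d(s4,b,180,320,85,245))
print(workorder.job_done())
E
```

```text
[0.45980619 0.03097226 0.23178955] [-0.2  0.3 -0.3] 20.4833
fixture diff since push 651 tray diff since barrel out 394
the job is handed in; nothing more can be done
None
```

I handed the job in at 20.5 s with every step carried out: the brass barrel is in the corner with the pusher snug on it (about 54 mm of travel, 12 N push), then the start button was pressed fully and let go. My last check before hand-in was inconclusive: the camera comparison showed changed pixels around the fixture (651) and the tray (394), and I did not check whether these were arm shadow or movement. The hand-in call gave no verdict.

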